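# Shut and latch the guard gate, then reset the training cell

## Task

The guard gate of the small conveyor training cell has been left open. Lift the gravity latch bar by its knob, swing the gate fully shut with the bar held up over the catch, and let the bar drop right down into the catch slot; then press the wide push button fully down to reset the cell and let it go. Do not press the narrow button, and leave everything else on the bench where it is.

Things in the scene. Friction and masses are not known exactly. Their poses are not given: they have to be found in the camera images.
- cell: Conveyor training cell, fixed: dark base 300 x 300 x 12 mm, aluminium and clear guard fence 150 mm high, open on top. Origin on the bench top at the middle of the gateway, the side facing the robot. +x points into the cell, +y to the hinge post, z up. Gateway posts 20 x 20 mm, centred at (0, 130) mm (hinge) and (0, -130) mm (catch).
- gate (a joint): Guard gate angle g (rad): 0 fully shut against its stop, grows as the free edge swings out towards the robot, to 1.5. From its hinge it runs along cell direction (-sin g, -cos g). Stays where left (about 0.15 N m of friction).
- gate_hinge (a point): On the gate's vertical hinge axis, at bench height: cell (0, 118) mm. The gate is an aluminium frame with clear panel, 232 mm wide, 18 mm thick, top 145 mm above the bench, centred on the axis's plane.
- latchbar (a joint): Angle of the gravity latch bar on the gate (rad): 0 level at rest (underside 122 mm above the bench), grows as its free end is lifted, to 0.7; falls back by its own weight (roughly 0.25 kg). About 0.13 is just enough to pass over the catch's lip.
- bar_pivot (a point): The bar's level pivot, on the gate's outer face: 100 mm from the hinge axis, 130 mm above the bench, 18 mm outside the gate's middle plane. The bar is flat steel 177 x 16 x 10 mm, turning in a plane parallel to the gate.
- bar_end (a point): Tip of the bar's free end, mid-height: 162 mm from the pivot, 262 mm from the hinge axis; it sticks out 28 mm past the gate's free edge, so that it crosses the catch.
- knob (a point): Centre of the black upright cylindrical knob (22 mm diameter, 28 mm high) on a 10 mm stalk on the latch bar. On the bar it lies 90 mm from the pivot towards the free end and 50 mm above it: 190 mm from the hinge axis and 180 mm above the bench at rest. Bar and gate are moved by it. Nothing else on the cell is higher than 150 mm.
- catch_slot (a point): Middle of the catch's slot floor, 117 mm above the bench, outside the catch post. The steel catch is a shelf 18 mm wide with a blunt upright lip (6 mm thick, top 137 mm above the bench) 21 mm in front of the post's face. The bar end must lie in this slot. Bar down outside the lip: gate cannot shut; bar down in the slot: gate cannot open.
- wide_button (a joint): Travel of the wide push button (m): 0 up, 0.006 fully down; sprung, about 5 N to go fully down.
- wide_button_top (a point): Centre of the top face of the wide black push button, 40 mm diameter, about 67 mm above the bench, on its own grey box 75 x 75 x 45 mm fixed to the bench, left or right of the cell. This is the reset button.
- narrow_button (a joint): Travel of the narrow push button (m): 0 up, 0.006 fully down; not to be pressed.
- narrow_button_top (a point): Centre of the top face of the narrow black push button, 22 mm diameter, on an identical grey box on the other side of the cell.
- puck0: Bystander: aluminium workpiece (stepped disc, 38 mm across, 26 mm high) on the conveyor in the cell; origin under its centre.
- puck1: Bystander: second such workpiece on the conveyor; origin under its centre.
- multimeter: Bystander: black hand multimeter, 150 x 80 x 36 mm, lying on the bench; origin under its centre.
- screwdriver: Bystander: black-handled screwdriver lying on the bench.
- relay: Bystander: white relay module, 90 x 36 x 72 mm, standing on the bench; origin under its centre.
- mouse: Bystander: black computer mouse, about 75 x 62 x 36 mm; origin near its centre, underside.
- mug: Bystander: white mug, 82 mm across, 95 mm high; origin under its centre.
Things that resemble listed ones, but are neither listed nor needed, are in the scene too. Leave any blue or orange look-alike of the part that bears wide_button alone.

How it is judged:
By the outcome, as a careful person would: the job done as asked, in the order asked, and still so for the second after the job is handed in, with the robot touching nothing.
It also fails if it takes over 45 s, if anything falls off the work surface, if the arm or the gripper's body presses on something with over 40 N, if the wrist force passes 120 N, or if a joint passes its speed limit or range.

## Robot

A 6-joint arm with a two-finger parallel gripper is mounted at the origin on the work surface. World frame = base frame: x ahead of the robot, y to its left, z up, the work surface at z = 0. Lengths are in m, angles in degrees, forces in N, time in s.
With the tool pointing down it reaches from about 0.375 to 0.9 m from the base axis. Payload 3.1 kg.
Tool frame: the origin (TCP) lies between the finger pads; the fingertips stand 22 mm ahead of it and the grasp point (between the pads) lies 3 mm ahead of it (bot.tip_extent is the distance from the TCP to the fingertips, in m); y points along the fingers, z is the direction in which the jaws open and shut, and the axes are right-handed (so a half turn about y gives the same grasp; the last joint's range is limited). The gripper opens to 87 mm and grips with 3 to 60 N. Pads are 19 mm wide; open, the fingers measure 117 mm over their backs; the gripper's body (75 mm by 190 mm) begins 51 mm behind the grasp point.
Start: joints at [63.971, 30.224, 82.088, -0, 67.689, -10.227], TCP at [0.17, 0.601, 0.245] pointing down, gripper open.
Joint ranges: [-176.69, 176.69], [-43.24, 126.21], [12.49, 139.97], [-82, 262], [0, 151.66], [-163.58, 163.58]. Speed limits (degrees/s): [159.86, 159.86, 180, 180, 180, 180].

## Interface

Orientations are given as a 3x3 rotation matrix whose columns are the frame's x, y, z axes.
In Python, from rig import bot, eyes, models gives the robot as it stands. The module is installed in compiled form; this text tells all that it offers.
- The arm moves only by the tool arm_command, never from a script. Its arguments are lists of equal length, an entry for each row: "translation": the shift along the tool's x, y, z each as a share of 0.08 m, from -1 to 1, a list of three; "rotation": the turn, a rotation vector about the tool's x, y, z each as a share of 60 degrees, from -1 to 1, a list of three; "grip": the closure, from -1 (fully open) to 1 (shut), so that 0 is half open. In form: {"translation": [[x, y, z], ...], "rotation": [[rx, ry, rz], ...], "grip": [grip, ...]}. A call has 1 to 5 rows; each row is the pose to reach, as a shift and turn from the pose commanded when the call began, along the tool's axes at that moment; what a row does not reach only later rows make up. A row lasts 1/10 s, in which the tool goes at most 50 mm and 8.59 degrees, less where a joint would pass 70% of its speed; a pose out of reach is approached as far as the arm can. A call with a number of a shift or a turn outside -1 to 1 is refused whole. A call with a gripper value outside its range is refused whole. The fingers move at their own pace and stop on an object; the grip force is fixed at half the most. Time passes only in rows, so rows that repeat a pose let the fingers close. It gives the time, the measured TCP pose, the force and the opening at its end, in the units of the state.
- bot.read_state(): the state, without advancing time (a new reading comes with each control period).
- eyes.capture(name): name is "side" or "top"; returns a dict with "image" (384x512x3 uint8, blue, green, red), "mtx" (3x3 intrinsics, pixels), "dist_coeffs" ([k1, k2, p1, p2, k3] as OpenCV has them; the pictures are not rectified), "rvec" (rotation vector, rad) and "tvec" (3), from world to camera coordinates, as OpenCV has them. Camera axes: x right, y down, z forward; pixel columns grow to the right and rows downward; lengths in m; the calibration is good to about 2 mm. A picture is of the moment at which its call begins. There is no depth.
- bot.hand_in(): hands the job in, once; it reports no verdict.
Trained networks look in the newest picture that a camera, given by its name, has taken for a name from the list of things; names that differ only in an ending like _2 or _b are one class to them, and where a whole thing is asked for, a point or a joint stands for the part that bears it (a point fixed in the world has none). Each returns a list of dicts, best first, with "conf" (0 to 1); they miss things now and then, are a little off and sometimes report something else, mostly with a low value. They report only what shows in the picture. A call takes as long as a camera call. They do not tell look-alikes from the thing itself.
- models.recognise(camera, thing): "extent" ([left, top, right, bottom] as shares, 0 to 1, of the picture: columns of its width, rows of its height, round what is visible of it).
- models.spot_point(camera, thing): "point" ([column, row] as shares, 0 to 1, of the picture: columns of its width, rows of its height: a listed point, or the origin of a listed thing).
The state is a dict: "time_s": time; "joint_positions": joint angles; "qvel": joint speeds; "tau": joint torques, N m; "position": TCP position; "tcp_rot": TCP orientation; "force": force on the tool from outside, world axes, zero at the start; "moment": the same for the moment, N m; "opening": opening from 0.0 (shut) to 1.0 (fully open).
Only numpy, scipy, OpenCV 4.12 (cv2) and the standard library are available. Lean on these libraries where they do the work, as an engineer would, in place of code of your own. Each camera call takes 0.05 s, during which the arm holds its last target. There are 200 camera calls.

## Working session

There is one attempt and no reset: what is moved stays moved. The work goes in short steps, Python scripts to look and compute and a tool call to move; the robot and the scene stay as the last step left them, time stands still between calls to the robot, and variables do not carry over. Pictures are saved under pics/ and viewed, about 8 in all and at most 12, crops included, and the job is handed in when it is done.

Besides the shell and the picture viewer there is one more tool, called after "Emit:" by a JSON object that holds its "api" and its "payload", one argument or row to a line. arm_command: Moves the arm, as the interface text tells. Shift numbers are shares of 0.08 m and turn numbers shares of 60 degrees, none past 1 either way. Its arguments: {"type":"object","properties":{"translation":{"type":"array"},"rotation":{"type":"array"},"grip":{"type":"array"}},"required":["translation","rotation","grip"]}

```bash
mkdir -p pics; cat > h.py <<'E'
import numpy as np, cv2
from rig import bot, eyes, models
def shot(n,f=None):
    c=eyes.capture(n)
    if f: cv2.imwrite(f'pics/{f}.png',c['image'])
    return c
def ray(c,px):
    u=cv2.undistortPoints(np.array([[px]],float),c['mtx'],c['dist_coeffs'])[0,0]
    R=cv2.Rodrigues(np.array(c['rvec'],float))[0]; t=np.array(c['tvec'],float).ravel()
    o=-R.T@t; d=R.T@np.array([u[0],u[1],1.]); return o,d
def atz(c,px,z):
    o,d=ray(c,px); return o+d*(z-o[2])/d[2]
def proj(c,P):
    return cv2.projectPoints(np.atleast_2d(np.array(P,float)),np.array(c['rvec'],float),np.array(c['tvec'],float),c['mtx'],np.array(c['dist_coeffs'],float))[0][:,0]
def tri(cs,pxs):
    A=np.zeros((3,3));b=np.zeros(3)
    for c,p in zip(cs,pxs):
        o,d=ray(c,p);d/=np.linalg.norm(d);M=np.eye(3)-np.outer(d,d);A+=M;b+=M@o
    return np.linalg.solve(A,b)
E
python3 - <<'E'
from h import *
np.set_printoptions(precision=3,suppress=True)
cs={n:shot(n,n+'0') for n in('side','top')}
cv2.imwrite('pics/both.png',np.vstack([cv2.imread(f'pics/{n}0.png') for n in cs])[:, :])
for n in cs: print(n,'cam',ray(cs[n],(256,192)))
for t in['cell','gate_hinge','bar_pivot','bar_end','knob','catch_slot','wide_button_top','narrow_button_top','puck0','multimeter','relay','mouse','mug','screwdriver']:
    for n in cs:
        print(t,n,[(np.round(np.array(r['point'])*[512,384],1).tolist(),round(r['conf'],2)) for r in models.spot_point(n,t)[:4]])
for n in cs:
  for t in['wide_button','narrow_button']: print(t,n,[(np.round(np.array(r['extent'])*[512,384,512,384]).tolist(),round(r['conf'],2)) for r in models.recognise(n,t)[:4]])
print(bot.read_state())
E
```

```text
side cam (array([ 0.14 , -0.959,  0.945]), array([ 0.332,  0.717, -0.613]))
top cam (array([ 0.285, -0.03 ,  1.682]), array([ 0.179,  0.014, -0.984]))
cell side [([269.6, 211.4], 0.69)]
cell top [([243.0, 177.8], 0.89)]
gate_hinge side [([267.8, 211.3], 0.49)]
gate_hinge top [([129.7, 184.0], 0.46)]
bar_pivot side [([233.0, 182.0], 0.79)]
bar_pivot top [([226.5, 200.6], 0.76), ([130.5, 184.7], 0.57)]
bar_end side [([209.2, 209.0], 0.78)]
bar_end top [([258.7, 231.6], 0.7), ([386.2, 201.2], 0.69), ([284.5, 172.7], 0.41)]
knob side [([222.0, 183.5], 0.65), ([251.0, 198.3], 0.6)]
knob top [([242.7, 216.9], 0.48), ([355.6, 185.8], 0.21)]
catch_slot side [([284.1, 207.2], 0.53), ([250.0, 195.6], 0.38)]
catch_slot top [([282.7, 173.2], 0.5)]
wide_button_top side [([277.0, 289.6], 0.62), ([225.9, 304.7], 0.58), ([306.1, 254.7], 0.58)]
wide_button_top top [([147.0, 264.4], 0.74), ([352.7, 220.7], 0.49), ([321.3, 181.4], 0.45), ([344.8, 260.9], 0.44)]
narrow_button_top side [([192.8, 161.9], 0.6)]
narrow_button_top top [([157.5, 220.8], 0.56), ([378.5, 256.5], 0.39)]
puck0 side [([277.7, 183.
[... 745 characters left out ...]
n side []
wide_button top [([344.0, 220.0, 357.0, 231.0], 0.46), ([339.0, 258.0, 349.0, 264.0], 0.43), ([208.0, 177.0, 260.0, 229.0], 0.22)]
narrow_button top [([222.0, 190.0, 263.0, 235.0], 0.65)]
{'time_s': 1.7, 'joint_positions': array([ 63.97 ,  30.223,  82.087,  -0.001,  67.686, -10.227]), 'qvel': array([-0.086,  0.06 , -0.052, -0.089,  0.078, -0.009]), 'tau': array([ -0.001, -44.001, -17.698,   0.063,   0.05 ,   0.   ]), 'position': array([0.17 , 0.601, 0.245]), 'tcp_rot': array([[ 0.962,  0.   ,  0.272],
       [-0.272,  0.   ,  0.962],
       [ 0.   , -1.   ,  0.   ]]), 'force': array([ 0.304, -0.754,  1.569]), 'moment': array([ 0.012,  0.009, -0.05 ]), 'opening': 1.0016376318241824}
```

View pics/side0.png

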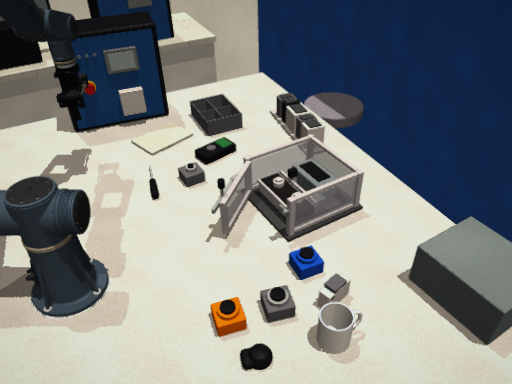

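View pics/top0.png

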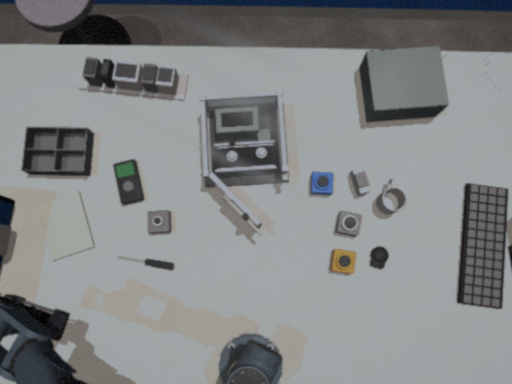

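```bash
python3 - <<'E'
import cv2,numpy as np
s=cv2.imread('pics/side0.png');t=cv2.imread('pics/top0.png')
a=cv2.resize(t[88:238,195:295],(400,600),interpolation=cv2.INTER_CUBIC)
b=cv2.resize(s[130:240,205:365],(0,0),fx=2.4,fy=2.4,interpolation=cv2.INTER_CUBIC)
c=cv2.resize(s[240:335,205:365],(0,0),fx=2.4,fy=2.4,interpolation=cv2.INTER_CUBIC)
d=cv2.resize(s[155:190,175:210],(110,110),interpolation=cv2.INTER_CUBIC)
im=np.zeros((600,800,3),np.uint8); im[:,:400]=a; im[:264,400:784]=b; im[264:492,400:784]=c; im[490:600,400:510]=d
cv2.imwrite('pics/crop1.png',im)
E
```

```text
(no output)
```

View pics/crop1.png

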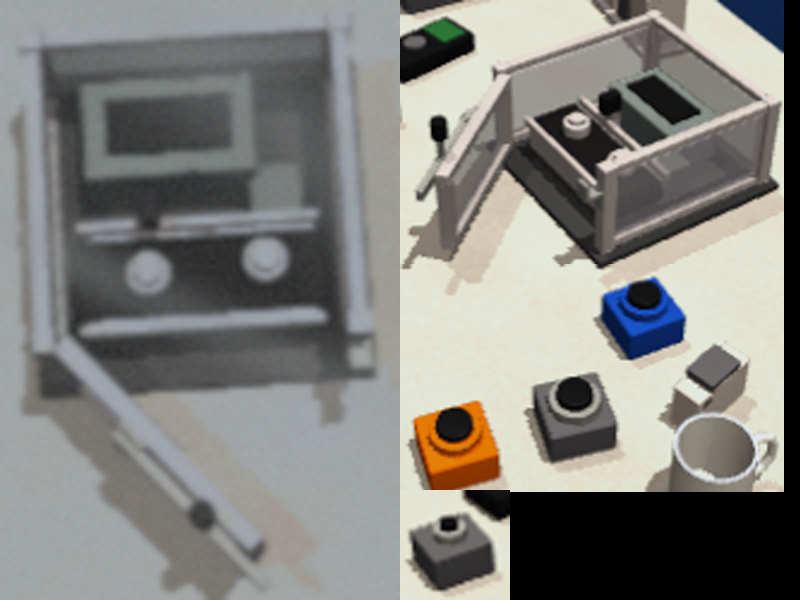

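```bash
cat > fit.py <<'E'
from h import *
from scipy.optimize import least_squares
def gate(g,r,off,z,th=0): # local cell coords; r from hinge, off outward
    d=np.array([-np.sin(g),-np.cos(g)]); n=np.array([-np.cos(g),np.sin(g)])
    p=np.array([0,.118])+d*r+n*off; return np.array([p[0],p[1],z])
def bar(g,th,a,b): # a along bar from pivot, b up
    return gate(g,.1+a*np.cos(th)-b*np.sin(th),.018,.13+a*np.sin(th)+b*np.cos(th))
def W(p,P):
    c,s=np.cos(p[2]),np.sin(p[2]); P=np.atleast_2d(P)
    return np.c_[p[0]+c*P[:,0]-s*P[:,1],p[1]+s*P[:,0]+c*P[:,1],P[:,2]]
def localpts(g,th=0):
    return dict(hp=[0,.13,.15],cp=[0,-.13,.15],knob=bar(g,th,.09,.05),ktop=bar(g,th,.09,.064),gtop=gate(g,.232,0,.145),tip=bar(g,th,.162,0),tipt=bar(g,th,.162,.008))
E
python3 - <<'E'
from fit import *
np.set_printoptions(precision=3,suppress=True)
cs={n:shot(n) for n in('side','top')}
obs=[('top','ktop',(245.5,216.7)),('top','tipt',(261.2,234.2)),('top','gtop',(259.2,225)),('top','hp',(207,173.5)),('top','cp',(284.3,171.3)),
('side','cp',(291.2,200.8)),('side','hp',(247.9,158.3)),('side','knob',(220.8,183.3)),('side','gtop',(224.6,200.8)),('side','tip',(213.3,210.4))]
def f(p):
    L=localpts(p[3]); return np.concatenate([proj(cs[n],W(p,[L[k]])[0])[0]-np.array(px) for n,k,px in obs])
p0=[*atz(cs['top'],(243,178),0)[:2],0,.8]
r=least_squares(f,p0,loss='soft_l1'); print(r.x); print(f(r.x).reshape(-1,2))
L=localpts(r.x[3]); print({k:W(r.x,[v])[0] for k,v in L.items()}); np.save('p.npy',r.x)
b=tri([cs['top'],cs['side']],[(349.5,223),(279,293)]);print('btn tri',b,atz(cs['top'],(349.5,223),.067))
print([ (n,r['point']) for n in cs for r in models.spot_point(n,'wide_button_top')][:1])
for n,q in(('side',(280,290)),):print(atz(cs[n],(274.8,288.8),.067),atz(cs[n],(278.5,294),.067))
E
```

```text
[0.633 0.025 0.039 0.833]
[[ 0.24  -1.116]
 [ 0.393 -0.18 ]
 [ 0.045 -1.812]
 [-0.198 -1.801]
 [ 2.086 -1.133]
 [-2.666 -0.891]
 [-0.443 -1.253]
 [-0.217  0.02 ]
 [-3.165  1.547]
 [-1.315  0.993]]
{'hp': array([0.628, 0.155, 0.15 ]), 'cp': array([ 0.638, -0.105,  0.15 ]), 'knob': array([0.48 , 0.022, 0.18 ]), 'ktop': array([0.48 , 0.022, 0.194]), 'gtop': array([ 0.463, -0.02 ,  0.145]), 'tip': array([ 0.429, -0.028,  0.13 ]), 'tipt': array([ 0.429, -0.028,  0.138])}
btn tri [ 0.484 -0.327  0.06 ] [ 0.478 -0.324  0.067]
[('side', [0.4166, 0.5479])]
[ 0.482 -0.316  0.067] [ 0.483 -0.335  0.067]
```

Side view (pixels): the grey box with the wide button is at (277,297). Its look-alikes are the orange one at (229,315), the blue one at (306,260) and the narrow-button grey box at (192,172). The crop confirms that the grey box at (277,297), top view (349,223), carries the wide button. The knob is at side (221,183), top (245,217), and the gate is about 0.83 rad open.

```bash
cat > plan.py <<'E'
from fit import *
from scipy.spatial.transform import Rotation as Ro
np.set_printoptions(precision=3,suppress=True)
def Rt(ang,tilt=0): # jaw axis z at world angle ang (rad); tilt about jaw axis
    z=np.array([np.cos(ang),np.sin(ang),0]);y=np.array([0,0,-1.]);x=np.cross(y,z)
    return np.c_[x,y,z]@Ro.from_rotvec([0,0,tilt]).as_matrix()
def rows(start,targets):
    p0,R0=start; out=[]
    for p,R in targets:
        out.append((np.round(R0.T@(np.array(p)-p0)/.08,3).tolist(),np.round(np.degrees(Ro.from_matrix(R0.T@R).as_rotvec())/60,3).tolist()))
    return out
def show(rs): print('T',[a for a,b in rs],'R',[b for a,b in rs])
def now():
    s=bot.read_state(); return s['position'],s['tcp_rot']
E
python3 - <<'E'
from plan import *
p=np.load('p.npy'); s=now(); a0=np.arctan2(s[1][1,2],s[1][0,2]); a1=p[2]-p[3]
N=8
P=[(s[0]+(np.array([.480,.022,.245])-s[0])*i/N, Rt(a0+(a1-a0)*i/N)) for i in range(N+1)]
for i in range(N): show(rows(P[i],[P[i+1]]))
E
```

```text
T [[0.712, -0.001, -0.739]] R [[0.0, 0.249, 0.0]]
T [[0.879, -0.001, -0.53]] R [[0.0, 0.249, 0.0]]
T [[0.986, -0.001, -0.286]] R [[0.0, 0.249, 0.0]]
T [[1.026, -0.001, -0.021]] R [[0.0, 0.249, 0.0]]
T [[0.997, -0.001, 0.244]] R [[0.0, 0.249, 0.0]]
T [[0.9, -0.001, 0.493]] R [[0.0, 0.249, 0.0]]
T [[0.742, -0.001, 0.709]] R [[0.0, 0.249, 0.0]]
T [[0.534, -0.001, 0.877]] R [[0.0, 0.249, 0.0]]
```

Emit:
{"api": "arm_command", "payload": {
  "translation": [
    [0.71, 0, -0.74],
    [0.71, 0, -0.74],
    [0.71, 0, -0.74]
  ],
  "rotation": [
    [0, 0.25, 0],
    [0, 0.25, 0],
    [0, 0.25, 0]
  ],
  "grip": [-1, -1, -1]
}}

```text
time_s: 2.2
position: [0.2096, 0.5257, 0.2444]
tcp_rot: [[0.857, -0.001, 0.516], [-0.516, -0.003, 0.857], [0.001, -1.0, -0.003]]
force: [-0.6, 0.7, -0.4]
opening: 0.995
```

Emit:
{"api": "arm_command", "payload": {
  "translation": [
    [0.88, 0, -0.53],
    [0.88, 0, -0.53],
    [0.88, 0, -0.53]
  ],
  "rotation": [
    [0, 0.25, 0],
    [0, 0.25, 0],
    [0, 0.25, 0]
  ],
  "grip": [-1, -1, -1]
}}

```text
time_s: 2.5
position: [0.2484, 0.4543, 0.2446]
tcp_rot: [[0.695, -0.0, 0.719], [-0.719, -0.001, 0.695], [0.001, -1.0, -0.001]]
force: [-0.3, 0.1, -1.0]
opening: 1.0
```

Emit:
{"api": "arm_command", "payload": {
  "translation": [
    [0.99, 0, -0.29],
    [0.99, 0, -0.29],
    [0.99, 0, -0.29]
  ],
  "rotation": [
    [0, 0.25, 0],
    [0, 0.25, 0],
    [0, 0.25, 0]
  ],
  "grip": [-1, -1, -1]
}}

```text
time_s: 2.8
position: [0.2871, 0.3824, 0.2447]
tcp_rot: [[0.486, 0.0, 0.874], [-0.874, -0.0, 0.486], [0.0, -1.0, 0.0]]
force: [-0.1, 0.3, 0.1]
opening: 1.0
```

Emit:
{"api": "arm_command", "payload": {
  "translation": [
    [1.0, 0, -0.02],
    [1.0, 0, -0.02],
    [1.0, 0, -0.02]
  ],
  "rotation": [
    [0, 0.25, 0],
    [0, 0.25, 0],
    [0, 0.25, 0]
  ],
  "grip": [-1, -1, -1]
}}

```text
time_s: 3.1
position: [0.3252, 0.3126, 0.2449]
tcp_rot: [[0.244, 0.001, 0.97], [-0.97, 0.001, 0.244], [-0.0, -1.0, 0.001]]
force: [0.3, 0.9, 0.8]
opening: 0.999
```

Emit:
{"api": "arm_command", "payload": {
  "translation": [
    [1.0, 0, 0.24],
    [1.0, 0, 0.24],
    [1.0, 0, 0.24]
  ],
  "rotation": [
    [0, 0.25, 0],
    [0, 0.25, 0],
    [0, 0.25, 0]
  ],
  "grip": [-1, -1, -1]
}}

```text
time_s: 3.4
position: [0.364, 0.24, 0.2449]
tcp_rot: [[-0.015, 0.002, 1.0], [-1.0, 0.001, -0.015], [-0.001, -1.0, 0.002]]
force: [0.6, 0.6, -0.2]
opening: 0.999
```

Emit:
{"api": "arm_command", "payload": {
  "translation": [
    [0.9, 0, 0.49],
    [0.9, 0, 0.49],
    [0.9, 0, 0.49]
  ],
  "rotation": [
    [0, 0.25, 0],
    [0, 0.25, 0],
    [0, 0.25, 0]
  ],
  "grip": [-1, -1, -1]
}}

```text
time_s: 3.7
position: [0.4027, 0.1674, 0.2449]
tcp_rot: [[-0.273, 0.003, 0.962], [-0.962, 0.001, -0.273], [-0.002, -1.0, 0.003]]
force: [0.1, -0.0, 0.3]
opening: 1.0
```

Emit:
{"api": "arm_command", "payload": {
  "translation": [
    [0.74, 0, 0.71],
    [0.74, 0, 0.71],
    [0.74, 0, 0.71]
  ],
  "rotation": [
    [0, 0.25, 0],
    [0, 0.25, 0],
    [0, 0.25, 0]
  ],
  "grip": [-1, -1, -1]
}}

```text
time_s: 4.0
position: [0.4415, 0.0949, 0.2449]
tcp_rot: [[-0.512, 0.003, 0.859], [-0.859, 0.0, -0.512], [-0.002, -1.0, 0.003]]
force: [-0.3, 0.4, 1.0]
opening: 1.001
```

```bash
python3 - <<'E'
from plan import *
p=np.load('p.npy'); s=now(); a1=p[2]-p[3]
T=(np.array([.480,.022,.245]),Rt(a1)); show(rows(s,[T])); show(rows(T,[(np.array([.480,.022,.183]),Rt(a1))]))
E
```

```text
T [[0.536, 0.0, 0.88]] R [[-0.002, 0.244, -0.002]]
T [[0.0, 0.775, 0.0]] R [[0.0, 0.0, 0.0]]
```

Emit:
{"api": "arm_command", "payload": {
  "translation": [
    [0.54, 0, 0.88],
    [0.54, 0, 0.88],
    [0.54, 0, 0.88],
    [0.54, 0, 0.88]
  ],
  "rotation": [
    [0, 0.24, 0],
    [0, 0.24, 0],
    [0, 0.24, 0],
    [0, 0.24, 0]
  ],
  "grip": [-1, -1, -1, -1]
}}

```text
time_s: 4.4
position: [0.4766, 0.0238, 0.2443]
tcp_rot: [[-0.707, -0.001, 0.707], [-0.707, 0.002, -0.707], [-0.0, -1.0, -0.002]]
force: [-1.0, 0.5, 0.9]
opening: 1.001
```

```bash
python3 - <<'E'
from plan import *
p=np.load('p.npy'); c=shot('side'); s=now(); print(s)
im=c['image'].copy()
L=localpts(p[3]); k=W(p,[L['knob']])[0]
print(k, proj(c,[k,s[0]]))
im=cv2.resize(im[120:250,160:300],(0,0),fx=4,fy=4,interpolation=cv2.INTER_CUBIC)
for q,col in((k,(0,0,255)),(s[0]-[0,0,.022],(0,255,0)),(s[0]-[0,0,.065],(255,0,255))):
    u=(proj(c,[q])[0]-[160,120])*4; cv2.circle(im,tuple(int(v) for v in u),3,col,-1)
cv2.imwrite('pics/hover.png',im)
E
```

```text
(array([0.476, 0.024, 0.244]), array([[-0.707, -0.002,  0.707],
       [-0.707,  0.002, -0.707],
       [ 0.   , -1.   , -0.002]]))
[0.48  0.022 0.18 ] [[220.583 183.32 ]
 [217.435 165.289]]
```

View pics/hover.png

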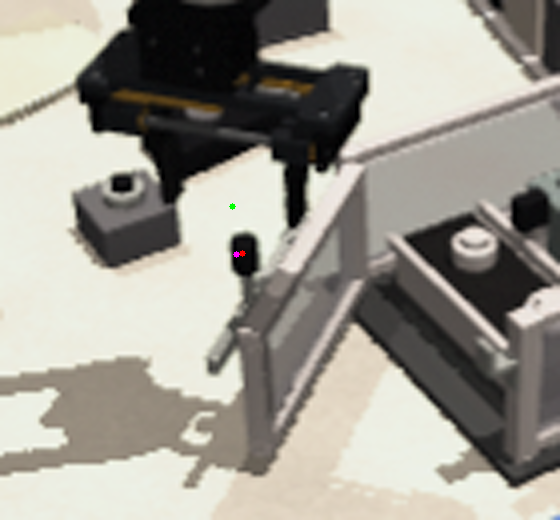

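The crop shows the open jaws straddling the knob (crop (243,255)) along the gate normal, with the fingers clear of the gate. I'll descend and grip.

Emit:
{"api": "arm_command", "payload": {
  "translation": [
    [0, 0.4, 0.04],
    [0, 0.77, 0.04],
    [0, 0.77, 0.04],
    [0, 0.77, 0.04]
  ],
  "rotation": [
    [0, 0, 0],
    [0, 0, 0],
    [0, 0, 0],
    [0, 0, 0]
  ],
  "grip": [-1, -1, -1, -1]
}}

```text
time_s: 4.85
position: [0.4784, 0.0212, 0.183]
tcp_rot: [[-0.708, -0.002, 0.707], [-0.707, 0.001, -0.708], [0.001, -1.0, -0.002]]
force: [0.2, -0.0, 0.2]
opening: 1.004
```

Emit:
{"api": "arm_command", "payload": {
  "translation": [
    [0, 0, 0],
    [0, 0, 0],
    [0, 0, 0],
    [0, 0, 0],
    [0, 0, 0]
  ],
  "rotation": [
    [0, 0, 0],
    [0, 0, 0],
    [0, 0, 0],
    [0, 0, 0],
    [0, 0, 0]
  ],
  "grip": [1, 1, 1, 1, 1]
}}

```text
time_s: 5.35
position: [0.4794, 0.0195, 0.1833]
tcp_rot: [[-0.71, 0.001, 0.705], [-0.705, -0.0, -0.71], [-0.0, -1.0, 0.001]]
force: [-0.7, 0.1, -0.4]
opening: 0.631
```

Emit:
{"api": "arm_command", "payload": {
  "translation": [
    [0, 0, 0],
    [0, 0, 0],
    [0, 0, 0]
  ],
  "rotation": [
    [0, 0, 0],
    [0, 0, 0],
    [0, 0, 0]
  ],
  "grip": [1, 1, 1]
}}

```text
time_s: 5.65
position: [0.4792, 0.0196, 0.1829]
tcp_rot: [[-0.71, -0.0, 0.704], [-0.704, 0.0, -0.71], [0.0, -1.0, -0.0]]
force: [1.4, -0.3, -0.3]
opening: 0.353
```

Emit:
{"api": "arm_command", "payload": {
  "translation": [
    [0, 0, 0],
    [0, 0, 0],
    [0, 0, 0]
  ],
  "rotation": [
    [0, 0, 0],
    [0, 0, 0],
    [0, 0, 0]
  ],
  "grip": [1, 1, 1]
}}

```text
time_s: 5.95
position: [0.479, 0.0197, 0.1828]
tcp_rot: [[-0.71, -0.001, 0.705], [-0.705, 0.0, -0.71], [0.0, -1.0, -0.001]]
force: [0.3, 0.2, 0.4]
opening: 0.244
```

```bash
cat > gp.py <<'E'
from plan import *
p=np.load('p.npy')
def tcp(g,th,e=0): # e: TCP offset along bar
    return W(p,[bar(g,th,.09+e,.053)])[0],Rt(p[2]-g,-th)
def ge(pos,th): # solve g and e from a measured TCP
    return least_squares(lambda v:(tcp(v[0],th,v[1])[0]-pos)[:2],[.5,0]).x
E
python3 - <<'E'
from gp import *
s=now(); st=bot.read_state(); print(st['opening'],st['force'],s[0])
g,e=ge(s[0],0); print('g,e',g,e, 'ang tool vs gate',np.degrees(np.arctan2(s[1][1,2],s[1][0,2])),np.degrees(p[2]-g))
show(rows(tcp(g,0,e),[tcp(g,t,e) for t in(.07,.14,.21,.28)]))
E
```

```text
0.24357157810036656 [0.261 0.167 0.364] [0.479 0.02  0.183]
g,e 0.8261589574781083 0.0025241337362953576 ang tool vs gate -45.201652311837435 -45.085189729191974
T [[-0.049, -0.079, 0.0], [-0.104, -0.155, 0.0], [-0.164, -0.227, 0.0], [-0.228, -0.294, 0.0]] R [[-0.0, -0.0, -0.067], [-0.0, 0.0, -0.134], [0.0, 0.0, -0.201], [0.0, 0.0, -0.267]]
```

Emit:
{"api": "arm_command", "payload": {
  "translation": [
    [-0.05, -0.08, 0],
    [-0.1, -0.155, 0],
    [-0.16, -0.23, 0],
    [-0.23, -0.29, 0],
    [-0.23, -0.29, 0]
  ],
  "rotation": [
    [0, 0, -0.067],
    [0, 0, -0.134],
    [0, 0, -0.2],
    [0, 0, -0.27],
    [0, 0, -0.27]
  ],
  "grip": [1, 1, 1, 1, 1]
}}

```text
time_s: 6.45
position: [0.492, 0.0325, 0.2066]
tcp_rot: [[-0.678, -0.202, 0.707], [-0.677, -0.201, -0.708], [0.285, -0.959, -0.0]]
force: [-3.4, -3.3, 3.6]
opening: 0.24
```

```bash
python3 - <<'E'
from gp import *
c=shot('side'); im=c['image'][130:240,170:300]; cv2.imwrite('pics/lift.png',cv2.resize(im,(0,0),fx=4,fy=4,interpolation=cv2.INTER_CUBIC))
s=now(); st=bot.read_state(); print(st['opening'],st['force'],s[0])
th=.28; g,e=ge(s[0],th); print('g,e',g,e)
# swing: 10 steps of g, chained two rows per call
gs=np.linspace(g,0,9); print(gs)
for i in range(0,8): show(rows(tcp(gs[i],th,e),[tcp((gs[i]+gs[i+1])/2,th,e),tcp(gs[i+1],th,e)]))
E
```

```text
0.24543058841100546 [-2.348 -2.274  1.747] [0.492 0.032 0.206]
g,e 0.8256624944633384 0.002789969975159702
[0.826 0.722 0.619 0.516 0.413 0.31  0.206 0.103 0.   ]
T [[0.008, 0.002, 0.113], [0.011, 0.003, 0.226]] R [[0.014, -0.047, 0.0], [0.027, -0.095, 0.0]]
T [[0.008, 0.002, 0.113], [0.011, 0.003, 0.226]] R [[0.014, -0.047, 0.0], [0.027, -0.095, 0.0]]
T [[0.008, 0.002, 0.113], [0.011, 0.003, 0.226]] R [[0.014, -0.047, 0.0], [0.027, -0.095, 0.0]]
T [[0.008, 0.002, 0.113], [0.011, 0.003, 0.226]] R [[0.014, -0.047, 0.0], [0.027, -0.095, 0.0]]
T [[0.008, 0.002, 0.113], [0.011, 0.003, 0.226]] R [[0.014, -0.047, -0.0], [0.027, -0.095, 0.0]]
T [[0.008, 0.002, 0.113], [0.011, 0.003, 0.226]] R [[0.014, -0.047, -0.0], [0.027, -0.095, -0.0]]
T [[0.008, 0.002, 0.113], [0.011, 0.003, 0.226]] R [[0.014, -0.047, 0.0], [0.027, -0.095, -0.0]]
T [[0.008, 0.002, 0.113], [0.011, 0.003, 0.226]] R [[0.014, -0.047, 0.0], [0.027, -0.095, 0.0]]
```

View pics/lift.png

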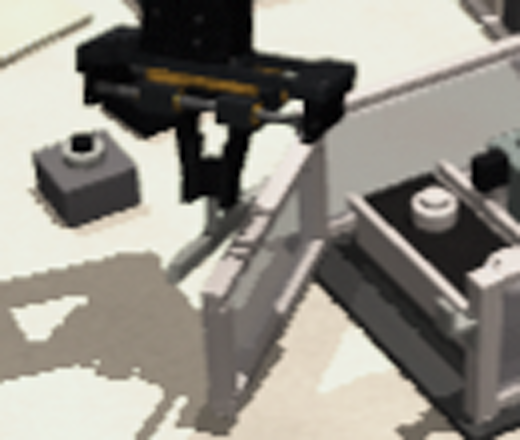

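```bash
python3 - <<'E'
from gp import *
th=.28; g,e=ge(now()[0],th)
show(rows(tcp(g,th,e),[tcp(g-.04*i,th,e) for i in range(1,6)]))
E
```

```text
T [[0.007, 0.002, 0.087], [0.011, 0.003, 0.175], [0.011, 0.003, 0.263], [0.008, 0.002, 0.35], [0.001, 0.0, 0.438]] R [[0.011, -0.037, 0.0], [0.021, -0.073, 0.0], [0.032, -0.11, 0.0], [0.042, -0.147, 0.0], [0.053, -0.184, -0.0]]
```

Emit:
{"api": "arm_command", "payload": {
  "translation": [
    [0.007, 0.002, 0.087],
    [0.011, 0.003, 0.175],
    [0.011, 0.003, 0.263],
    [0.008, 0.002, 0.35],
    [0, 0, 0.438]
  ],
  "rotation": [
    [0.011, -0.037, 0],
    [0.021, -0.073, 0],
    [0.032, -0.11, 0],
    [0.042, -0.147, 0],
    [0.053, -0.184, 0]
  ],
  "grip": [1, 1, 1, 1, 1]
}}

```text
time_s: 7.0
position: [0.5164, 0.0075, 0.2059]
tcp_rot: [[-0.532, -0.156, 0.832], [-0.8, -0.231, -0.554], [0.279, -0.96, -0.002]]
force: [-2.0, -0.4, 0.9]
opening: 0.24
```

Emit:
{"api": "arm_command", "payload": {
  "translation": [
    [0.007, 0.002, 0.087],
    [0.011, 0.003, 0.175],
    [0.011, 0.003, 0.263],
    [0.008, 0.002, 0.35],
    [0, 0, 0.438]
  ],
  "rotation": [
    [0.011, -0.037, 0],
    [0.021, -0.073, 0],
    [0.032, -0.11, 0],
    [0.042, -0.147, 0],
    [0.053, -0.184, 0]
  ],
  "grip": [1, 1, 1, 1, 1]
}}

```text
time_s: 7.5
position: [0.5459, -0.0118, 0.2057]
tcp_rot: [[-0.362, -0.107, 0.926], [-0.89, -0.257, -0.377], [0.278, -0.961, -0.002]]
force: [-0.7, -0.0, -0.6]
opening: 0.242
```

```bash
python3 - <<'E'
from gp import *
s=now(); st=bot.read_state(); print(st['opening'],st['force'],st['moment'],s[0],s[1])
th=.28; g,e=ge(s[0],th); print('g,e',g,e,tcp(g,th,e))
show(rows(s,[tcp(g-.04*i,th,.0028) for i in range(1,6)]))
E
```

```text
0.2421659593184768 [-0.686 -0.004 -0.55 ] [ 0.096 -0.008 -0.107] [ 0.546 -0.012  0.206] [[-0.362 -0.107  0.926]
 [-0.89  -0.257 -0.377]
 [ 0.278 -0.961 -0.002]]
g,e 0.42456322538400415 0.00242662941246105 (array([ 0.546, -0.012,  0.206]), array([[-0.361, -0.104,  0.927],
       [-0.891, -0.256, -0.376],
       [ 0.276, -0.961,  0.   ]]))
T [[0.014, -0.008, 0.087], [0.018, -0.007, 0.175], [0.018, -0.007, 0.263], [0.015, -0.008, 0.35], [0.008, -0.01, 0.438]] R [[0.013, -0.038, 0.002], [0.023, -0.075, 0.002], [0.034, -0.111, 0.002], [0.044, -0.148, 0.002], [0.055, -0.185, 0.002]]
```

Emit:
{"api": "arm_command", "payload": {
  "translation": [
    [0.007, 0, 0.087],
    [0.011, 0, 0.175],
    [0.011, 0, 0.263],
    [0.008, 0, 0.35],
    [0, -0.003, 0.438]
  ],
  "rotation": [
    [0.011, -0.037, 0],
    [0.021, -0.073, 0],
    [0.032, -0.11, 0],
    [0.042, -0.147, 0],
    [0.053, -0.184, 0]
  ],
  "grip": [1, 1, 1, 1, 1]
}}

```text
time_s: 8.0
position: [0.5784, -0.0248, 0.2057]
tcp_rot: [[-0.178, -0.053, 0.983], [-0.944, -0.272, -0.186], [0.277, -0.961, -0.002]]
force: [-0.9, -0.4, -0.9]
opening: 0.24
```

Emit:
{"api": "arm_command", "payload": {
  "translation": [
    [0.007, 0, 0.087],
    [0.011, 0, 0.175],
    [0.011, 0, 0.263],
    [0.008, 0, 0.35],
    [0.008, 0, 0.35]
  ],
  "rotation": [
    [0.011, -0.037, 0],
    [0.021, -0.073, 0],
    [0.032, -0.11, 0],
    [0.042, -0.147, 0],
    [0.042, -0.147, 0]
  ],
  "grip": [1, 1, 1, 1, 1]
}}

```text
time_s: 8.5
position: [0.6067, -0.0303, 0.2058]
tcp_rot: [[-0.027, -0.008, 1.0], [-0.961, -0.276, -0.028], [0.276, -0.961, -0.0]]
force: [1.2, 1.3, -3.1]
opening: 0.243
```

```bash
python3 - <<'E'
from gp import *
c=shot('side'); im=c['image'][120:250,210:350]; cv2.imwrite('pics/sw.png',cv2.resize(im,(0,0),fx=4,fy=4,interpolation=cv2.INTER_CUBIC))
s=now(); st=bot.read_state(); print(st['opening'],st['force'],st['moment'],s[0],s[1])
th=.28; g,e=ge(s[0],th); print('g,e',g,e,tcp(g,th,e))
show(rows(s,[tcp(g-.02*i,th,.0026) for i in range(1,6)]))
E
```

```text
0.24132171116895088 [ 0.356  2.799 -1.831] [ 0.553 -0.266 -0.016] [ 0.606 -0.03   0.206] [[-0.027 -0.009  1.   ]
 [-0.961 -0.276 -0.028]
 [ 0.277 -0.961 -0.001]]
g,e 0.06059834491568045 0.0017868270901041712 (array([ 0.606, -0.03 ,  0.206]), array([[-0.02 , -0.006,  1.   ],
       [-0.961, -0.276, -0.021],
       [ 0.276, -0.961,  0.   ]]))
T [[0.015, -0.004, 0.044], [0.018, -0.004, 0.087], [0.02, -0.003, 0.131], [0.021, -0.003, 0.175], [0.021, -0.003, 0.219]] R [[0.008, -0.025, 0.0], [0.013, -0.043, 0.0], [0.018, -0.061, 0.0], [0.024, -0.08, 0.0], [0.029, -0.098, 0.0]]
```

View pics/sw.png

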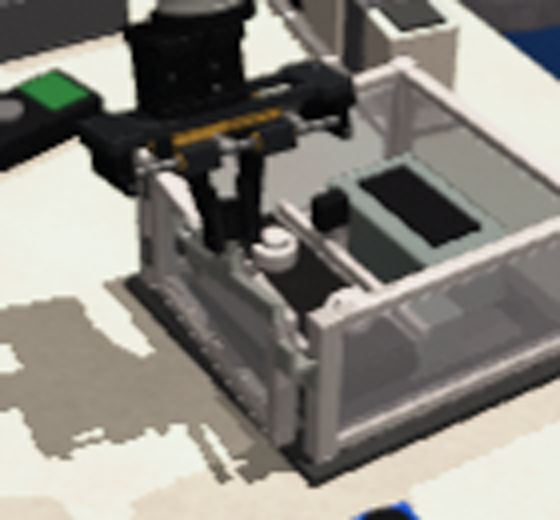

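```bash
python3 - <<'E'
from gp import *
c=shot('side'); im=cv2.resize(c['image'][160:230,235:305],(0,0),fx=8,fy=8,interpolation=cv2.INTER_CUBIC)
for th,col in((.28,(0,0,255)),(0,(0,255,0))):
    for a in(-.015,.09,.162):
        u=(proj(c,W(p,[bar(.06,th,a,0)]))[0]-[235,160]+.5)*8; cv2.circle(im,tuple(int(v) for v in u),3,col,-1)
cv2.imwrite('pics/sw2.png',im); print(bot.read_state()['force'],bot.read_state()['moment'])
E
```

```text
[ 2.222  2.198 -3.701] [ 0.547 -0.327 -0.024]
```

View pics/sw2.png

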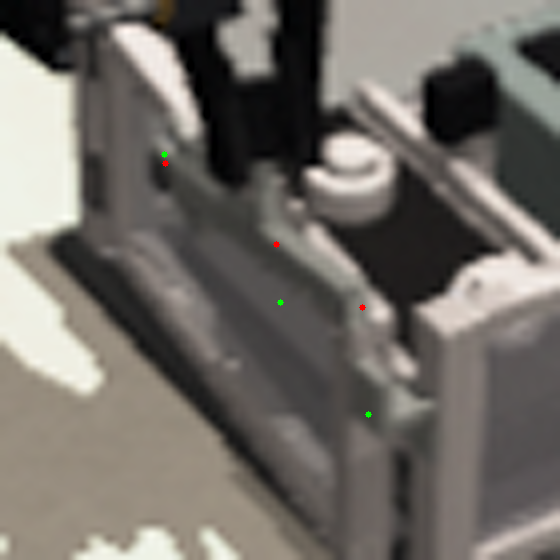

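Bar is up (its end at crop (362,300)), well above the catch (400,410), and the gate is about 0.06 rad from shut. I'll close the remainder slowly.

Emit:
{"api": "arm_command", "payload": {
  "translation": [
    [0.003, 0, 0.04],
    [0.006, 0, 0.08],
    [0.008, 0, 0.11],
    [0.008, 0, 0.11]
  ],
  "rotation": [
    [0.005, -0.018, 0],
    [0.01, -0.035, 0],
    [0.015, -0.05, 0],
    [0.015, -0.05, 0]
  ],
  "grip": [1, 1, 1, 1]
}}

```text
time_s: 9.0
position: [0.6149, -0.0309, 0.2061]
tcp_rot: [[0.027, 0.007, 1.0], [-0.961, -0.277, 0.028], [0.277, -0.961, -0.001]]
force: [1.9, 4.1, -5.5]
opening: 0.25
```

Emit:
{"api": "arm_command", "payload": {
  "translation": [
    [0, 0, 0.03],
    [0, 0, 0.03]
  ],
  "rotation": [
    [0, 0, 0],
    [0, 0, 0]
  ],
  "grip": [1, 1]
}}

```text
time_s: 9.2
position: [0.6169, -0.031, 0.2061]
tcp_rot: [[0.027, 0.005, 1.0], [-0.96, -0.277, 0.028], [0.277, -0.961, -0.003]]
force: [0.3, 4.5, -5.5]
opening: 0.245
```

Emit:
{"api": "arm_command", "payload": {
  "translation": [
    [0, 0, 0.03],
    [0, 0, 0.03]
  ],
  "rotation": [
    [0, 0, 0],
    [0, 0, 0]
  ],
  "grip": [1, 1]
}}

```text
time_s: 9.4
position: [0.6191, -0.0311, 0.2062]
tcp_rot: [[0.028, 0.005, 1.0], [-0.96, -0.278, 0.028], [0.278, -0.961, -0.003]]
force: [-0.1, 4.0, -5.5]
opening: 0.245
```

Emit:
{"api": "arm_command", "payload": {
  "translation": [
    [0, 0, 0.03],
    [0, 0, 0.03]
  ],
  "rotation": [
    [0, 0, 0],
    [0, 0, 0]
  ],
  "grip": [1, 1]
}}

```text
time_s: 9.6
position: [0.6214, -0.0312, 0.2062]
tcp_rot: [[0.028, 0.005, 1.0], [-0.96, -0.278, 0.028], [0.278, -0.961, -0.003]]
force: [-2.7, 4.9, -5.4]
opening: 0.242
```

Emit:
{"api": "arm_command", "payload": {
  "translation": [
    [0, 0, 0.03],
    [0, 0, 0.03]
  ],
  "rotation": [
    [0, 0, 0],
    [0, 0, 0]
  ],
  "grip": [1, 1]
}}

```text
time_s: 9.8
position: [0.6239, -0.0313, 0.2063]
tcp_rot: [[0.028, 0.005, 1.0], [-0.96, -0.278, 0.028], [0.278, -0.96, -0.003]]
force: [-3.3, 3.0, -5.5]
opening: 0.239
```

```bash
python3 - <<'E'
from gp import *
cs={n:shot(n) for n in('side','top')}; s=now(); st=bot.read_state(); print(st['force'],st['moment'],s[0]); print(ge(s[0],.28),tcp(0,.28,.002)[0])
a=cv2.resize(cs['top']['image'][160:210,195:300],(0,0),fx=6,fy=6,interpolation=cv2.INTER_CUBIC)
b=cv2.resize(cs['side']['image'][160:230,235:305],(0,0),fx=4,fy=4,interpolation=cv2.INTER_CUBIC)
im=np.zeros((580,630,3),np.uint8); im[:300]=a; im[300:,:280]=b; cv2.imwrite('pics/shut.png',im)
E
```

```text
[-2.851  4.362 -5.237] [1.019 0.299 0.237] [ 0.624 -0.031  0.206]
[-0.041  0.001] [ 0.617 -0.031  0.206]
```

View pics/shut.png

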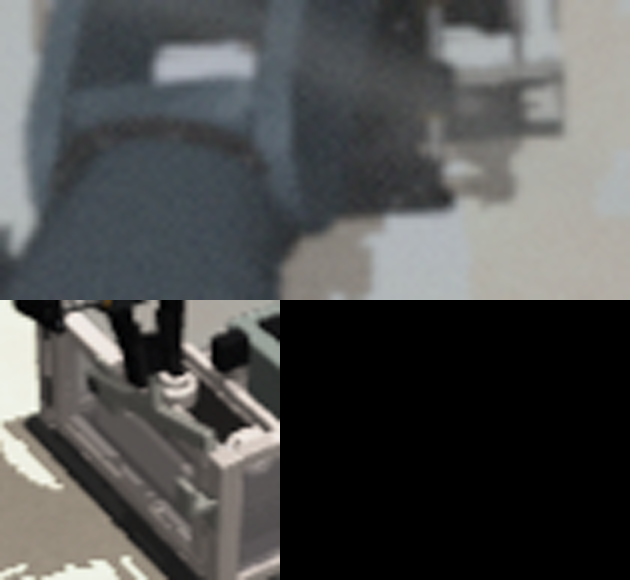

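Emit:
{"api": "arm_command", "payload": {
  "translation": [
    [0, 0, 0.03],
    [0, 0, 0.03]
  ],
  "rotation": [
    [0, 0, 0],
    [0, 0, 0]
  ],
  "grip": [1, 1]
}}

```text
time_s: 10.1
position: [0.6241, -0.0316, 0.206]
tcp_rot: [[0.028, -0.001, 1.0], [-0.96, -0.279, 0.027], [0.279, -0.96, -0.008]]
force: [-6.4, 3.0, -4.8]
opening: 0.246
```

Emit:
{"api": "arm_command", "payload": {
  "translation": [
    [0, 0, 0.03],
    [0, 0, 0.03],
    [0, 0, 0.03]
  ],
  "rotation": [
    [0, 0, 0],
    [0, 0, 0],
    [0, 0, 0]
  ],
  "grip": [1, 1, 1]
}}

```text
time_s: 10.4
position: [0.6242, -0.0321, 0.2056]
tcp_rot: [[0.028, -0.006, 1.0], [-0.96, -0.28, 0.025], [0.279, -0.96, -0.013]]
force: [-10.7, 2.1, -3.2]
opening: 0.243
```

```bash
python3 - <<'E'
from gp import *
s=now(); print(bot.read_state()['force'],s[0])
e=.001; A=tcp(0,.28,e); r=rows(A,[tcp(0,t,e) for t in(.22,.16,.10,.04,.04)]); show(r)
E
```

```text
[-10.741   2.103  -3.179] [ 0.624 -0.032  0.206]
T [[0.038, 0.069, -0.0], [0.071, 0.141, 0.0], [0.1, 0.214, -0.0], [0.125, 0.289, -0.0], [0.125, 0.289, -0.0]] R [[0.0, -0.0, 0.057], [-0.0, -0.0, 0.115], [0.0, -0.0, 0.172], [0.0, -0.0, 0.229], [0.0, -0.0, 0.229]]
```

Emit:
{"api": "arm_command", "payload": {
  "translation": [
    [0.04, 0.07, -0.02],
    [0.07, 0.14, -0.03],
    [0.1, 0.215, -0.03],
    [0.125, 0.29, -0.03],
    [0.125, 0.29, -0.03]
  ],
  "rotation": [
    [0, 0, 0.057],
    [0, 0, 0.115],
    [0, 0, 0.172],
    [0, 0, 0.229],
    [0, 0, 0.229]
  ],
  "grip": [1, 1, 1, 1, 1]
}}

```text
time_s: 10.9
position: [0.6251, -0.0476, 0.1857]
tcp_rot: [[0.025, -0.006, 1.0], [-0.999, -0.038, 0.024], [0.038, -0.999, -0.007]]
force: [-3.3, 7.1, -5.9]
opening: 0.244
```

```bash
python3 - <<'E'
from gp import *
s=now(); print(bot.read_state()['force'],s); print(tcp(0,.04,.001))
b=shot('side')['image'][160:230,235:305]; cv2.imwrite('pics/low.png',cv2.resize(b,(0,0),fx=8,fy=8,interpolation=cv2.INTER_CUBIC))
E
```

```text
[-3.305  7.104 -5.859] (array([ 0.625, -0.048,  0.186]), array([[ 0.025, -0.006,  1.   ],
       [-0.999, -0.038,  0.024],
       [ 0.038, -0.999, -0.007]]))
(array([ 0.617, -0.047,  0.187]), array([[ 0.039,  0.002,  0.999],
       [-0.998, -0.04 ,  0.039],
       [ 0.04 , -0.999,  0.   ]]))
```

View pics/low.png

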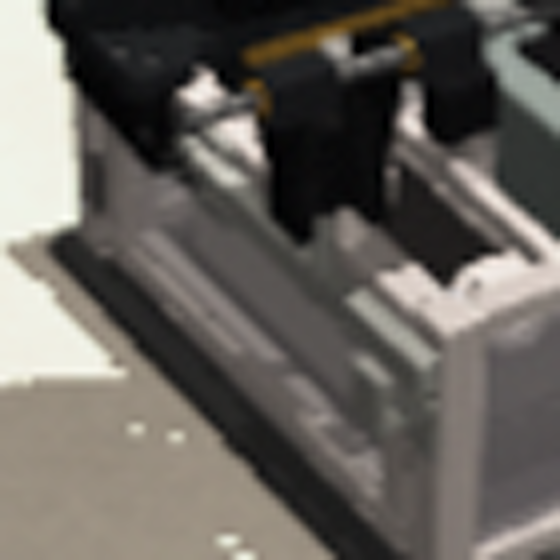

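The bar end lies behind the lip, over the slot (crop (400,330)), so I'll release.

Emit:
{"api": "arm_command", "payload": {
  "translation": [
    [0, 0, 0],
    [0, 0, 0],
    [0, 0, 0],
    [0, 0, 0],
    [0, 0, 0]
  ],
  "rotation": [
    [0, 0, 0],
    [0, 0, 0],
    [0, 0, 0],
    [0, 0, 0],
    [0, 0, 0]
  ],
  "grip": [-0.2, -0.2, -0.2, -0.2, -0.2]
}}

```text
time_s: 11.45
position: [0.628, -0.0478, 0.1879]
tcp_rot: [[0.027, 0.002, 1.0], [-0.999, -0.043, 0.027], [0.043, -0.999, 0.001]]
force: [-0.1, -0.1, 0.5]
opening: 0.567
```

Emit:
{"api": "arm_command", "payload": {
  "translation": [
    [0, -0.4, 0],
    [0, -0.8, 0],
    [0, -0.8, 0]
  ],
  "rotation": [
    [0, 0, 0.036],
    [0, 0, 0.036],
    [0, 0, 0.036]
  ],
  "grip": [-0.2, -0.2, -0.2]
}}

```text
time_s: 11.75
position: [0.6305, -0.0456, 0.2564]
tcp_rot: [[0.027, 0.01, 1.0], [-1.0, -0.008, 0.027], [0.008, -1.0, 0.009]]
force: [0.3, -0.5, 0.6]
opening: 0.598
```

```bash
python3 - <<'E'
from gp import *
cs={n:shot(n) for n in('side','top')}; s=now(); print(bot.read_state()['force'],bot.read_state()['opening'],s)
c=cs['side']; b=cv2.resize(c['image'][160:230,235:305],(0,0),fx=8,fy=8,interpolation=cv2.INTER_CUBIC)
q=p.copy(); q[0]+=.006
for P in(bar(0,0,.162,0),bar(0,0,.09,.05),bar(0,0,.09,.064)):
    u=(proj(c,W(q,[P]))[0]-[235,160]+.5)*8; cv2.circle(b,tuple(int(v) for v in u),3,(0,0,255),-1)
cv2.imwrite('pics/rel.png',b)
for n in cs:print([(np.round(np.array(r['point'])*[512,384],1),round(r['conf'],2)) for r in models.spot_point(n,'wide_button_top')])
B=np.array([.481,-.328,.14]);a=np.arctan2(s[1][1,2],s[1][0,2]);print(a)
show(rows(s,[(s[0]+(B-s[0])*i/5,Rt(a-(a+.6)*i/5)) for i in range(1,6)]))
E
```

```text
[-0.646 -0.87  -0.595] 0.5970790093286084 (array([ 0.628, -0.045,  0.252]), array([[ 0.027,  0.001,  1.   ],
       [-1.   , -0.006,  0.027],
       [ 0.006, -1.   ,  0.001]]))
[(array([310.6, 250.8]), 0.67), (array([275.6, 288.8]), 0.52), (array([228.2, 302.6]), 0.52)]
[(array([358.2, 182.6]), 0.72), (array([352.2, 221.6]), 0.6), (array([346.1, 262.4]), 0.5), (array([326.4, 179.5]), 0.48)]
0.02746803535839353
T [[0.696, 0.284, -0.386], [1.392, 0.568, -0.773], [2.088, 0.852, -1.159], [2.784, 1.136, -1.545], [3.48, 1.419, -1.931]] R [[-0.001, 0.12, 0.005], [-0.002, 0.24, 0.005], [-0.002, 0.36, 0.005], [-0.002, 0.479, 0.005], [-0.003, 0.599, 0.005]]
```

View pics/rel.png

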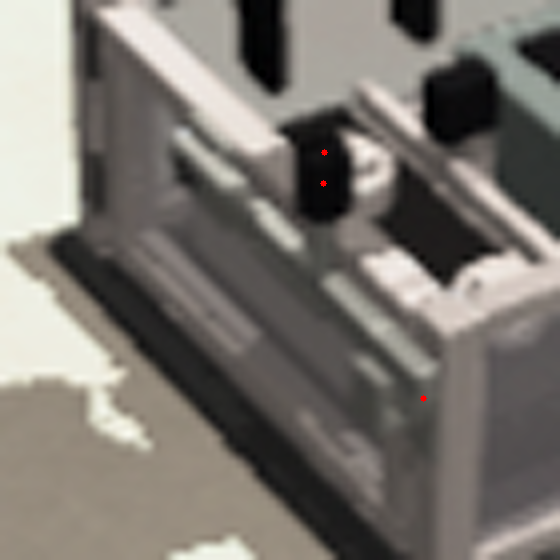

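```bash
python3 - <<'E'
from gp import *
cs={n:shot(n) for n in('side','top')}
px={}
for n,(u,v),r in(('top',(349,222),7),('side',(278,292),8)):
    g=cv2.cvtColor(cs[n]['image'],cv2.COLOR_BGR2GRAY)[v-r:v+r+1,u-r:u+r+1].astype(int); 
    G=cv2.GaussianBlur(g.astype(np.uint8),(3,3),0); m=(G<(45 if n=='side' else 62)).astype(np.uint8)
    k,l,st,ce=cv2.connectedComponentsWithStats(m); i=1+np.argmax(st[1:,4]) if k>1 else 0
    print(n,st[i],ce[i]+[u-r,v-r]); px[n]=ce[i]+[u-r,v-r]
    print(g if n=='top' else g.min())
    print(atz(cs[n],px[n],.067))
print(tri([cs['top'],cs['side']],[px['top'],px['side']]))
E
```

```text
top [  0   0  15  15 225] [349. 222.]
[[138 139 141 147 154 167 169 169 168 166 161 154 143 139 138]
 [138 142 151 163 170 170 167 157 152 152 163 164 157 147 142]
 [135 148 164 170 155 141 127 118 112 113 129 148 159 159 148]
 [136 162 170 152 124 105  96  89  93  93  97 111 135 153 152]
 [149 168 168 133  98  92  88  93  92  89  89  93 104 135 155]
 [155 169 152 116  91  90  87  91  91  87  89  91  95 125 159]
 [163 169 136  98  87  88  88  89  91  91  89  85  90 112 144]
 [165 168 132  90  81  85  86  86  85  85  85  87  84 101 140]
 [163 169 131  91  80  80  84  87  83  80  88  83  83 105 146]
 [158 166 138  98  78  82  81  83  79  83  81  83  90 120 159]
 [135 164 162 121  82  78  79  80  80  78  78  80 100 143 165]
 [118 158 169 139 101  81  76  77  76  77  81  92 125 159 165]
 [109 130 160 163 139 113  91  77  80  82 109 133 159 167 158]
 [111 108 132 158 165 160 140 116 117 130 158 169 165 156 143]
 [127 109 109 126 151 163 164 164 161 164 166 165 149 139 135]]
[ 0.482 -0.322  0.067]
side [  0   4  15  13 148] [277.007 294.061]
9
[ 0.479 -0.333  0.067]
[ 0.484 -0.325  0.055]
```

Emit:
{"api": "arm_command", "payload": {
  "translation": [
    [0.88, 0, -0.46],
    [0.88, 0, -0.46],
    [0.88, 0, -0.46]
  ],
  "rotation": [
    [0, 0, 0],
    [0, 0, 0],
    [0, 0, 0]
  ],
  "grip": [1, 1, 1]
}}

```text
time_s: 12.35
position: [0.5905, -0.1188, 0.2502]
tcp_rot: [[0.024, -0.004, 1.0], [-1.0, -0.005, 0.024], [0.005, -1.0, -0.005]]
force: [-0.4, -0.9, 0.6]
opening: 0.41
```

Emit:
{"api": "arm_command", "payload": {
  "translation": [
    [0.88, 0, -0.46],
    [0.88, 0, -0.46],
    [0.88, 0, -0.46]
  ],
  "rotation": [
    [0, 0, 0],
    [0, 0, 0],
    [0, 0, 0]
  ],
  "grip": [1, 1, 1]
}}

```text
time_s: 12.65
position: [0.5563, -0.1898, 0.251]
tcp_rot: [[0.024, -0.003, 1.0], [-1.0, -0.005, 0.024], [0.005, -1.0, -0.003]]
force: [-0.1, 0.3, 0.4]
opening: 0.139
```

Emit:
{"api": "arm_command", "payload": {
  "translation": [
    [0.88, 0, -0.46],
    [0.88, 0, -0.46],
    [0.88, 0, -0.46]
  ],
  "rotation": [
    [0, 0, 0],
    [0, 0, 0],
    [0, 0, 0]
  ],
  "grip": [1, 1, 1]
}}

```text
time_s: 12.95
position: [0.522, -0.2608, 0.2516]
tcp_rot: [[0.024, -0.002, 1.0], [-1.0, -0.005, 0.024], [0.005, -1.0, -0.002]]
force: [0.1, 0.4, -0.0]
opening: 0.011
```

Emit:
{"api": "arm_command", "payload": {
  "translation": [
    [0.88, 0, -0.46],
    [0.88, 0, -0.46],
    [0.88, 0, -0.46],
    [0.88, 0, -0.46]
  ],
  "rotation": [
    [0, 0, 0],
    [0, 0, 0],
    [0, 0, 0],
    [0, 0, 0]
  ],
  "grip": [1, 1, 1, 1]
}}

```text
time_s: 13.35
position: [0.4883, -0.3289, 0.252]
tcp_rot: [[0.027, -0.001, 1.0], [-1.0, -0.002, 0.027], [0.002, -1.0, -0.001]]
force: [1.5, 0.6, -0.5]
opening: -0.001
```

```bash
python3 - <<'E'
from gp import *
s=now(); st=bot.read_state(); print(st['time_s'],st['opening'],st['force'],s)
for z in(.15,.12): show(rows(s,[(np.array([.481,-.327,z]),Rt(.027))]))
E
```

```text
13.35 -0.0007935034697090154 [ 1.493  0.551 -0.52 ] (array([ 0.488, -0.329,  0.252]), array([[ 0.027, -0.001,  1.   ],
       [-1.   , -0.002,  0.027],
       [ 0.002, -1.   , -0.001]]))
T [[-0.029, 1.275, -0.088]] R [[0.001, -0.0, 0.002]]
T [[-0.03, 1.65, -0.088]] R [[0.001, -0.0, 0.002]]
```

Emit:
{"api": "arm_command", "payload": {
  "translation": [
    [-0.03, 0.5, -0.09],
    [-0.03, 0.9, -0.09],
    [-0.03, 0.9, -0.09]
  ],
  "rotation": [
    [0, 0, 0],
    [0, 0, 0],
    [0, 0, 0]
  ],
  "grip": [1, 1, 1]
}}

```text
time_s: 13.65
position: [0.4788, -0.3237, 0.1764]
tcp_rot: [[0.029, -0.008, 1.0], [-1.0, 0.004, 0.029], [-0.004, -1.0, -0.008]]
force: [-1.1, 0.4, 0.5]
opening: 0.007
```

Emit:
{"api": "arm_command", "payload": {
  "translation": [
    [0, 0.5, 0],
    [0, 0.8, 0],
    [0, 0.8, 0]
  ],
  "rotation": [
    [0, 0, 0],
    [0, 0, 0],
    [0, 0, 0]
  ],
  "grip": [1, 1, 1]
}}

```text
time_s: 13.95
position: [0.48, -0.3261, 0.1148]
tcp_rot: [[0.029, -0.005, 1.0], [-1.0, -0.0, 0.029], [0.0, -1.0, -0.005]]
force: [-0.3, -0.3, 0.7]
opening: 0.008
```

```bash
python3 - <<'E'
from gp import *
c=shot('side'); s=now(); print(bot.read_state()['force'],s[0])
b=cv2.resize(c['image'][250:320,250:310],(0,0),fx=6,fy=6,interpolation=cv2.INTER_CUBIC)
for P in([.481,-.327,.067],s[0]-[0,0,.022]):
    u=(proj(c,[P])[0]-[250,250]+.5)*6; cv2.circle(b,tuple(int(v) for v in u),3,(0,0,255),-1)
d=cv2.resize(c['image'][160:230,235:305],(420,420),interpolation=cv2.INTER_CUBIC)
cv2.imwrite('pics/btn.png',np.hstack([b,d]))
E
```

```text
[-0.463  0.561  0.887] [ 0.481 -0.327  0.117]
```

View pics/btn.png

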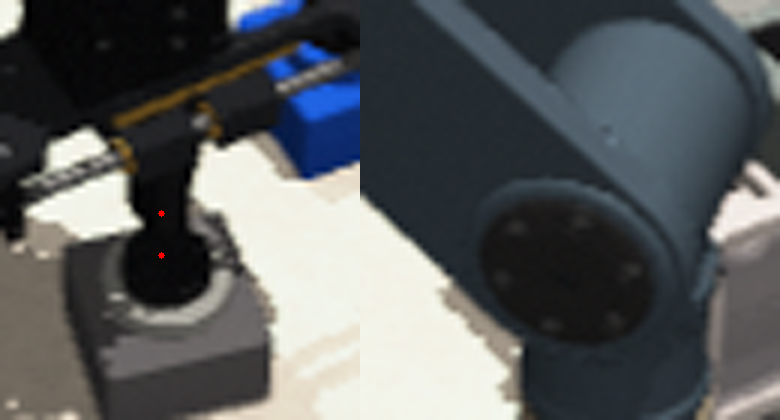

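Emit:
{"api": "arm_command", "payload": {
  "translation": [
    [0.04, 0.2, 0],
    [0.04, 0.32, 0],
    [0.04, 0.32, 0]
  ],
  "rotation": [
    [0, 0, 0],
    [0, 0, 0],
    [0, 0, 0]
  ],
  "grip": [1, 1, 1]
}}

```text
time_s: 14.3
position: [0.4807, -0.3315, 0.0914]
tcp_rot: [[0.028, -0.001, 1.0], [-1.0, -0.004, 0.028], [0.004, -1.0, -0.001]]
force: [-0.2, 0.1, 0.1]
opening: 0.005
```

Emit:
{"api": "arm_command", "payload": {
  "translation": [
    [0, 0.04, 0],
    [0, 0.08, 0],
    [0, 0.08, 0]
  ],
  "rotation": [
    [0, 0, 0],
    [0, 0, 0],
    [0, 0, 0]
  ],
  "grip": [1, 1, 1]
}}

```text
time_s: 14.6
position: [0.4811, -0.3322, 0.0853]
tcp_rot: [[0.027, 0.0, 1.0], [-1.0, -0.006, 0.027], [0.006, -1.0, 0.0]]
force: [1.2, 1.0, 3.9]
opening: 0.004
```

Emit:
{"api": "arm_command", "payload": {
  "translation": [
    [0, 0.03, 0],
    [0, 0.03, 0]
  ],
  "rotation": [
    [0, 0, 0],
    [0, 0, 0]
  ],
  "grip": [1, 1]
}}

```text
time_s: 14.8
position: [0.4811, -0.3322, 0.0834]
tcp_rot: [[0.027, 0.001, 1.0], [-1.0, -0.006, 0.027], [0.006, -1.0, 0.0]]
force: [1.4, 2.1, 8.1]
opening: 0.004
```

Emit:
{"api": "arm_command", "payload": {
  "translation": [
    [0, 0.04, 0],
    [0, 0.04, 0]
  ],
  "rotation": [
    [0, 0, 0],
    [0, 0, 0]
  ],
  "grip": [1, 1]
}}

```text
time_s: 15.0
position: [0.4812, -0.3323, 0.083]
tcp_rot: [[0.027, 0.001, 1.0], [-1.0, -0.006, 0.027], [0.006, -1.0, 0.001]]
force: [-2.5, 5.2, 25.2]
opening: 0.008
```

Emit:
{"api": "arm_command", "payload": {
  "translation": [
    [0, 0.03, 0],
    [0, 0.03, 0],
    [0, 0.03, 0]
  ],
  "rotation": [
    [0, 0, 0],
    [0, 0, 0],
    [0, 0, 0]
  ],
  "grip": [1, 1, 1]
}}

```text
time_s: 15.3
position: [0.4812, -0.3323, 0.0828]
tcp_rot: [[0.028, 0.001, 1.0], [-1.0, -0.007, 0.028], [0.007, -1.0, 0.001]]
force: [-5.5, 6.6, 39.0]
opening: 0.006
```

Bottomed out: the position stalled at z≈0.083 while the force climbed. I'll release and back off straight up, then move aside to check.

Emit:
{"api": "arm_command", "payload": {
  "translation": [
    [0, -0.3, 0],
    [0, -0.8, 0],
    [0, -0.8, 0]
  ],
  "rotation": [
    [0, 0, 0],
    [0, 0, 0],
    [0, 0, 0]
  ],
  "grip": [1, 1, 1]
}}

```text
time_s: 15.6
position: [0.4826, -0.334, 0.1452]
tcp_rot: [[0.028, 0.005, 1.0], [-1.0, -0.012, 0.028], [0.012, -1.0, 0.005]]
force: [0.2, -0.3, 1.2]
opening: -0.0
```

Emit:
{"api": "arm_command", "payload": {
  "translation": [
    [0, -1, 0],
    [0, -1, 0],
    [0, -1, 0]
  ],
  "rotation": [
    [0, 0, 0],
    [0, 0, 0],
    [0, 0, 0]
  ],
  "grip": [1, 1, 1]
}}

```text
time_s: 15.9
position: [0.4823, -0.3332, 0.2244]
tcp_rot: [[0.028, 0.005, 1.0], [-1.0, -0.011, 0.028], [0.011, -1.0, 0.004]]
force: [-0.2, 0.2, 0.2]
opening: 0.002
```

Emit:
{"api": "arm_command", "payload": {
  "translation": [
    [1, -0.5, -0.8],
    [1, -0.5, -0.8],
    [1, -0.5, -0.8],
    [1, -0.5, -0.8]
  ],
  "rotation": [
    [0, 0, 0],
    [0, 0, 0],
    [0, 0, 0],
    [0, 0, 0]
  ],
  "grip": [1, 1, 1, 1]
}}

```text
time_s: 16.3
position: [0.4176, -0.414, 0.2603]
tcp_rot: [[0.024, -0.002, 1.0], [-1.0, -0.004, 0.024], [0.004, -1.0, -0.002]]
force: [0.2, -0.4, -0.3]
opening: 0.006
```

Emit:
{"api": "arm_command", "payload": {
  "translation": [
    [1, 0, -0.5],
    [1, 0, -0.5],
    [1, 0, -0.5],
    [1, 0, -0.5]
  ],
  "rotation": [
    [0, 0, 0],
    [0, 0, 0],
    [0, 0, 0],
    [0, 0, 0]
  ],
  "grip": [1, 1, 1, 1]
}}

```text
time_s: 16.7
position: [0.381, -0.4923, 0.2593]
tcp_rot: [[0.027, -0.003, 1.0], [-1.0, -0.0, 0.027], [-0.0, -1.0, -0.003]]
force: [-0.6, 0.4, 0.1]
opening: 0.008
```

```bash
python3 - <<'E'
from gp import *
cs={n:shot(n) for n in('side','top')}; st=bot.read_state(); print(st['time_s'],st['force'],st['position'])
b=cv2.resize(cs['side']['image'][150:330,195:345],(500,600),interpolation=cv2.INTER_CUBIC)
d=cv2.resize(cs['top']['image'][90:200,195:295],(300,330),interpolation=cv2.INTER_CUBIC)
e=cv2.resize(cs['side']['image'][180:225,260:310],(300,270),interpolation=cv2.INTER_CUBIC)
cv2.imwrite('pics/end.png',np.hstack([b,np.vstack([d,e])]))
E
```

```text
16.8 [0.083 0.667 0.013] [ 0.382 -0.491  0.26 ]
```

View pics/end.png

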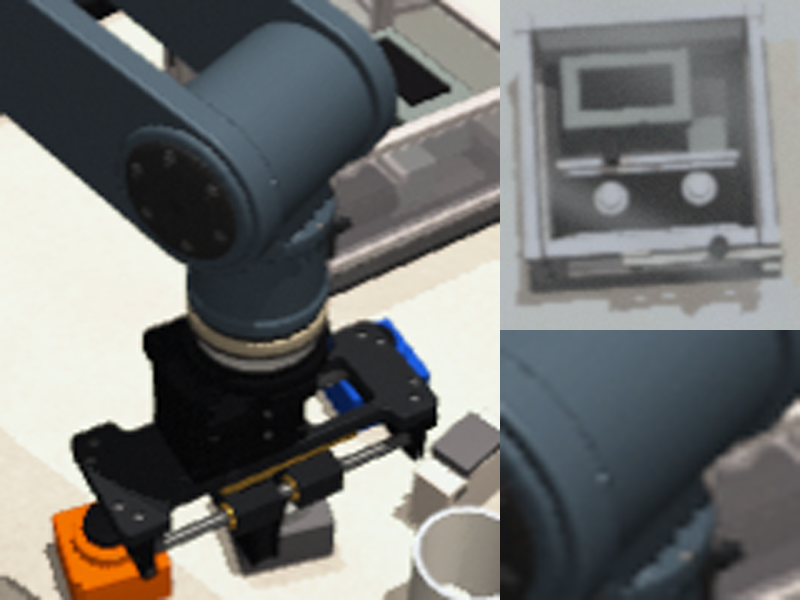

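```bash
python3 - <<'E'
from gp import *
cs={n:shot(n) for n in('side','top')}
print('knob top now',tri([cs['top'],cs['side']],[(267.3,171.8),(274.75,176.8)]))
print('knob top at start',tri([cs['top'],cs['side']],[(245.5,216.7),(220.8,179.4)]), '(ref .194)')
E
```

```text
knob top now [ 0.623 -0.043  0.197]
knob top at start [0.479 0.022 0.194] (ref .194)
```

The vision height check (knob top 197 mm against 194 at rest) can't tell a seated bar from one raised about 3 mm. A light touch from above will settle it.

Emit:
{"api": "arm_command", "payload": {
  "translation": [
    [-0.925, 0, 0.505],
    [-0.925, 0, 0.505],
    [-0.925, 0, 0.505]
  ],
  "rotation": [
    [0, 0, 0],
    [0, 0, 0],
    [0, 0, 0]
  ],
  "grip": [1, 1, 1]
}}

```text
time_s: 17.2
position: [0.4211, -0.4131, 0.2609]
tcp_rot: [[0.033, -0.002, 0.999], [-0.999, -0.001, 0.033], [0.001, -1.0, -0.002]]
force: [0.7, 0.0, 0.8]
opening: 0.009
```

Emit:
{"api": "arm_command", "payload": {
  "translation": [
    [-0.925, 0, 0.505],
    [-0.925, 0, 0.505],
    [-0.925, 0, 0.505]
  ],
  "rotation": [
    [0, 0, 0],
    [0, 0, 0],
    [0, 0, 0]
  ],
  "grip": [1, 1, 1]
}}

```text
time_s: 17.5
position: [0.459, -0.3392, 0.2607]
tcp_rot: [[0.033, -0.002, 0.999], [-0.999, -0.002, 0.033], [0.002, -1.0, -0.002]]
force: [-0.4, -0.1, 0.3]
opening: 0.005
```

Emit:
{"api": "arm_command", "payload": {
  "translation": [
    [-0.925, 0, 0.505],
    [-0.925, 0, 0.505],
    [-0.925, 0, 0.505]
  ],
  "rotation": [
    [0, 0, 0],
    [0, 0, 0],
    [0, 0, 0]
  ],
  "grip": [1, 1, 1]
}}

```text
time_s: 17.8
position: [0.4972, -0.2653, 0.2603]
tcp_rot: [[0.032, -0.001, 0.999], [-0.999, -0.003, 0.032], [0.003, -1.0, -0.001]]
force: [-0.3, -0.3, -0.4]
opening: 0.005
```

Emit:
{"api": "arm_command", "payload": {
  "translation": [
    [-0.925, 0, 0.505],
    [-0.925, 0, 0.505],
    [-0.925, 0, 0.505]
  ],
  "rotation": [
    [0, 0, 0],
    [0, 0, 0],
    [0, 0, 0]
  ],
  "grip": [1, 1, 1]
}}

```text
time_s: 18.1
position: [0.5356, -0.1912, 0.26]
tcp_rot: [[0.032, -0.001, 0.999], [-0.999, -0.004, 0.032], [0.004, -1.0, -0.001]]
force: [-0.1, -0.7, -0.2]
opening: 0.003
```

Emit:
{"api": "arm_command", "payload": {
  "translation": [
    [-0.925, 0, 0.505],
    [-0.925, 0, 0.505],
    [-0.925, 0, 0.505]
  ],
  "rotation": [
    [0, 0, 0],
    [0, 0, 0],
    [0, 0, 0]
  ],
  "grip": [1, 1, 1]
}}

```text
time_s: 18.4
position: [0.5741, -0.1167, 0.2595]
tcp_rot: [[0.031, -0.0, 1.0], [-1.0, -0.004, 0.031], [0.004, -1.0, -0.0]]
force: [0.5, -0.5, 0.1]
opening: 0.009
```

```bash
python3 - <<'E'
from gp import *
s=now(); st=bot.read_state(); print(st['time_s'],s[0]); show(rows(s,[(np.array([.624,-.047,.26]),Rt(.027))]))
E
```

```text
18.4 [ 0.574 -0.117  0.26 ]
T [[-0.852, -0.01, 0.651]] R [[0.0, 0.004, 0.004]]
```

Emit:
{"api": "arm_command", "payload": {
  "translation": [
    [-0.85, 0, 0.65],
    [-0.85, 0, 0.65],
    [-0.85, 0, 0.65],
    [-0.85, 0, 0.65]
  ],
  "rotation": [
    [0, 0, 0],
    [0, 0, 0],
    [0, 0, 0],
    [0, 0, 0]
  ],
  "grip": [1, 1, 1, 1]
}}

```text
time_s: 18.8
position: [0.6228, -0.0504, 0.2588]
tcp_rot: [[0.028, -0.002, 1.0], [-1.0, -0.006, 0.028], [0.006, -1.0, -0.002]]
force: [1.7, 0.5, -0.2]
opening: 0.01
```

Emit:
{"api": "arm_command", "payload": {
  "translation": [
    [0, 0.2, 0],
    [0, 0.42, 0],
    [0, 0.42, 0],
    [0, 0.42, 0]
  ],
  "rotation": [
    [0, 0, 0],
    [0, 0, 0],
    [0, 0, 0],
    [0, 0, 0]
  ],
  "grip": [1, 1, 1, 1]
}}

```text
time_s: 19.2
position: [0.6222, -0.051, 0.2255]
tcp_rot: [[0.026, -0.002, 1.0], [-1.0, -0.005, 0.026], [0.005, -1.0, -0.002]]
force: [0.1, 0.1, 0.5]
opening: 0.005
```

Emit:
{"api": "arm_command", "payload": {
  "translation": [
    [0, 0.04, 0],
    [0, 0.04, 0]
  ],
  "rotation": [
    [0, 0, 0],
    [0, 0, 0]
  ],
  "grip": [1, 1]
}}

```text
time_s: 19.4
position: [0.623, -0.0499, 0.2229]
tcp_rot: [[0.027, -0.0, 1.0], [-1.0, -0.005, 0.027], [0.005, -1.0, -0.001]]
force: [0.2, 0.5, 0.3]
opening: 0.005
```

Emit:
{"api": "arm_command", "payload": {
  "translation": [
    [0, 0.03, 0],
    [0, 0.03, 0]
  ],
  "rotation": [
    [0, 0, 0],
    [0, 0, 0]
  ],
  "grip": [1, 1]
}}

```text
time_s: 19.6
position: [0.6228, -0.0492, 0.22]
tcp_rot: [[0.028, -0.001, 1.0], [-1.0, -0.005, 0.028], [0.005, -1.0, -0.001]]
force: [0.3, 0.4, 1.2]
opening: 0.005
```

Emit:
{"api": "arm_command", "payload": {
  "translation": [
    [0, 0.02, 0],
    [0, 0.02, 0]
  ],
  "rotation": [
    [0, 0, 0],
    [0, 0, 0]
  ],
  "grip": [1, 1]
}}

```text
time_s: 19.8
position: [0.6228, -0.0491, 0.2181]
tcp_rot: [[0.028, -0.002, 1.0], [-1.0, -0.004, 0.028], [0.004, -1.0, -0.002]]
force: [-0.1, -0.9, 0.2]
opening: 0.005
```

Emit:
{"api": "arm_command", "payload": {
  "translation": [
    [0, 0.02, 0],
    [0, 0.02, 0]
  ],
  "rotation": [
    [0, 0, 0],
    [0, 0, 0]
  ],
  "grip": [1, 1]
}}

```text
time_s: 20.0
position: [0.6229, -0.0492, 0.2165]
tcp_rot: [[0.027, -0.001, 1.0], [-1.0, -0.005, 0.027], [0.004, -1.0, -0.001]]
force: [-0.0, -0.3, -0.0]
opening: 0.004
```

Emit:
{"api": "arm_command", "payload": {
  "translation": [
    [0, 0.02, 0],
    [0, 0.02, 0]
  ],
  "rotation": [
    [0, 0, 0],
    [0, 0, 0]
  ],
  "grip": [1, 1]
}}

```text
time_s: 20.2
position: [0.6229, -0.0492, 0.2163]
tcp_rot: [[0.028, -0.001, 1.0], [-1.0, -0.005, 0.028], [0.005, -1.0, -0.001]]
force: [-1.8, -0.1, 5.8]
opening: 0.0
```

Stiff contact came at TCP z 0.2163, so the knob top is at 194.3 mm with no give before it. The bar was fully down. I'll retreat and hand in.

Emit:
{"api": "arm_command", "payload": {
  "translation": [
    [0, -0.4, 0],
    [0, -0.9, 0],
    [0, -0.9, 0]
  ],
  "rotation": [
    [0, 0, 0],
    [0, 0, 0],
    [0, 0, 0]
  ],
  "grip": [1, 1, 1]
}}

```text
time_s: 20.5
position: [0.6264, -0.0496, 0.2932]
tcp_rot: [[0.028, 0.011, 1.0], [-1.0, -0.008, 0.028], [0.008, -1.0, 0.011]]
force: [0.3, -0.3, 0.6]
opening: 0.005
```

Emit:
{"api": "arm_command", "payload": {
  "translation": [
    [0, -0.5, -0.9],
    [0, -0.5, -0.9],
    [0, -0.5, -0.9],
    [0, -0.5, -0.9],
    [0, -0.5, -0.9]
  ],
  "rotation": [
    [0, 0, 0],
    [0, 0, 0],
    [0, 0, 0],
    [0, 0, 0],
    [0, 0, 0]
  ],
  "grip": [1, 1, 1, 1, 1]
}}

```text
time_s: 21.0
position: [0.5516, -0.0508, 0.3267]
tcp_rot: [[0.027, -0.001, 1.0], [-1.0, -0.004, 0.027], [0.004, -1.0, -0.001]]
force: [0.7, 0.5, 0.3]
opening: 0.009
```

```bash
python3 - <<'E'
from rig import bot
s=bot.read_state(); print(s['time_s'],s['position'],s['force']); print(bot.hand_in())
E
```

```text
21.0 [ 0.5516191  -0.05081143  0.32667538] [0.73879647 0.52197269 0.32685694]
the job is handed in; nothing more can be done
None
```

I shut and latched the gate, then pressed and released the wide reset button on the grey box. The job was handed in at 21.0 s with the arm clear of everything.

- **Gate:** I lifted the latch bar by its knob to about 0.28 rad and swung the gate until it met its stop. The tool stalled at x ≈ 0.624 m with about 11 N. My first camera estimate put the stop about 7 mm short of that, so I went by the contact.
- **Latch:** I lowered the bar into the slot to about 0.04 rad and let it drop. The camera height check was inconclusive, giving 197 mm for the knob top against 194 mm expected. A touch of about 6 N from above met solid contact at 194.3 mm, so the bar was fully down. This touch came after the button press and moved nothing.
- **Button:** I pressed it about 6 mm until it bottomed out. The force peaked near 39 N through the fingertips. I then backed straight off, and the force reading returned to zero. I did not check the button's return in a picture, because the gripper hid it in the last one.
- **Everything else:** I did not go near the narrow button or the blue and orange look-alikes. The last top view showed the gate shut and both pucks still on the conveyor. I did not check the other bystanders one by one, but no contact with them showed in the force readings.

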